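Snap the retaining clip onto the slanted mixer shaft

TASK

Pick up the flat forked pusher by its handle and, using the pusher and never the gripper on the clip, push the black clip up its chute on the slanted mixer plate until it snaps fully home in the groove of the steel shaft. Then stand the pusher back on the bench, flat on its blade and clear of the mixer, without dropping it, and let go. Leave the tip box, the stack of dishes and the bottle where they are.

Things in the scene. Friction and masses are not known exactly. Their poses are not given: they have to be found in the camera images.
- groove (a point): Clip's seat on the steel shaft of the fixed blue mixer: on the shaft axis, 7 mm off its aluminium plate, which slopes 36 deg (0.63 rad), low edge towards the robot's right (-y), give or take 20 deg. Axes: x straight up the slope, y level across, z square out of the plate, along the shaft. The groove is a neck of 30 mm diameter, 0 to 18 mm off the plate, under a head of 46 mm diameter, 18 to 34 mm off.
- chute (a point): Point on the plate's surface, mid-chute, 88 mm down the slope from the shaft axis; axes as groove. Chute walls are 14 mm high. From here up (78 mm) it is 88 mm wide inside; from here down to the plate's low edge only 66 mm wide, and the two steps so formed stop the clip from sliding down. The clip and the blade travel along its middle, in +x.
- bridge (a point): Middle of the underside of a fixed bar across the chute, 24 mm off the plate, 99 mm down the slope from the shaft axis; axes as groove. The bar is 10 mm wide along x and 8 mm thick (top 32 mm off the plate). The pusher's blade has to go under it, so it must lie almost parallel to the plate.
- plate_edge (a point): Middle of the plate's low edge, on its surface, 135 mm down the slope from the shaft axis; axes as groove. The space below and in front of it is free; the blue housing stands under the plate. At the plate's upper end a wing each side (from 45 to 125 mm off the chute's middle) holds a clear dish, top 16 mm off the plate.
- clip_centre (a point): Bore centre, at half thickness, of the loose black plastic split clip (C shape, 120 g, 14 mm thick, 84 mm wide) lying flat in the chute. Axes as groove, x towards its open mouth. Starts 44 mm down the slope from the groove, against the steps, and slides back there unless snapped on. Two sprung jaws reach 21 mm ahead of this point. Home when this point is at groove (1 mm play).
- clip_back (a point): Middle of the rear face of the clip's crossbar, 44 mm behind clip_centre, same axes; push here, either side of the tang, which is 16 mm wide and sticks 16 mm back from it. The crossbar is 84 mm wide. In +x there is about 16 mm of free travel, then the jaws spread on the neck, needing 8 to 18 N, and snap when about 10 mm short of home; fully home it stops against the neck.
- fork_grip (a point): Middle of the black handle of the loose forked pusher (0.3 kg): a bar 92 mm long (x), 22 wide (y), 24 high, centre 42 mm above the blade's underside, on two posts. Axes: x towards the prongs, z up. It starts standing on the bench on its flat dark steel blade: 180 long (x -55 to +125 mm from here), 54 wide, 8 thick, bare on top ahead of x +46.
- fork_tip (a point): Midway between the pusher's two prong tips, at half the blade's thickness: 125 mm ahead of and 38 mm below fork_grip, same axes. The prongs are 14 mm wide each, with a slot 26 mm wide and 28 mm deep between them that takes the clip's tang.
- tipbox_centre (a point): Bystander: closed grey and white box, 122 x 87 x 73 mm, loose; its centre, 36 mm above the bench.
- dishes_centre (a point): Bystander: stack of three clear dishes, 92 mm diameter, 48 mm high, loose; its centre.
- bottle_centre (a point): Bystander: glass bottle with blue cap, 81 mm diameter, 144 mm high, loose; its centre.
Not all that is in view belongs to the job. Of the things shaped like the part that bears clip_centre, the black one is meant.

How it is judged:
On the way:
1. the clip has snapped home in the groove, pushed by the forked pusher (distance between clip_centre and groove below 0.006 m and angle between the z axis of clip_centre and the z axis of groove, either way round below 0.15 rad), for 0.2 s.
At the end, for the whole second after the job is handed in: The clip's bore centre is within 6 mm of the groove's seat point and the clip lies parallel to the plate within 0.15 rad; the pusher stands flat on its blade on the bench (handle centre below 50 mm, tilt under 0.1 rad), touching neither mixer nor clip; pusher and clip are at rest (all of step 1 and height (world z) of fork_grip below 0.05 m and angle between fork_grip's own z axis and vertical below 0.1 rad and contact force between fork and mixer below 0.05 N and contact force between fork and clip below 0.05 N and linear speed of each of fork, clip below 0.02 m/s).
It fails at once if the gripper or arm touches the clip (contact force between any of the fingers, the arm and clip above 0.5 N).
It fails at once if the pusher is dropped: it falls free with its handle more than 85 mm above the bench (contact force between fork and anything else below 0.01 N and height (world z) of fork_grip above 0.085 m).
It fails at once if a bystander is shifted by more than 25 mm (distance of any of tipbox_centre, dishes_centre, bottle_centre from where it was at the start of the episode above 0.025 m).
It also fails if it takes over 54 s, if anything falls off the work surface, if the arm or the gripper's body presses on something with over 40 N, if the wrist force passes 120 N, or if a joint passes its speed limit or range.

ROBOT

A 6-joint arm with a two-finger parallel gripper is mounted at the origin on the work surface. World frame = base frame: x ahead of the robot, y to its left, z up, the work surface at z = 0. Lengths are in m, angles in rad, forces in N, time in s.
With the tool pointing down it reaches from about 0.3 to 0.825 m from the base axis. Payload 5.4 kg.
Tool frame: the origin (TCP) lies on the centre line of the jaws, within the pads' length; the fingertips stand 11 mm ahead of it and the grasp point (between the pads) lies 8 mm behind it; z points along the fingers, y is the direction in which the jaws open and shut (so a half turn about z gives the same grasp; the last joint's range is limited). The gripper opens to 92 mm and grips with 3 to 60 N. Pads are 20 mm wide; open, the fingers measure 128 mm over their backs; the gripper's body (75 mm by 189 mm) begins 69 mm behind the grasp point.
Start: joints at [-1.472, 0.158, 1.597, -0, 1.386, -0.21], TCP at [0.175, -0.548, 0.193] pointing down, gripper open.
Joint ranges: [-2.91, 2.91], [-0.94, 2.29], [0.18, 2.7], [-1.29, 4.43], [0.17, 2.64], [-3, 3]. Speed limits (rad/s): [2.57, 2.57, 3.14, 3.14, 3.14, 3.14].

INTERFACE

Orientations are given as a rotation vector (axis times angle).
In Python, from plant import bot gives the robot as it stands.
- The arm moves only by the tool jog_arm, never from a script. Its argument "commands" is a list of rows, each a list of 7 numbers: the shift along the tool's x, y, z in cm, then the turn, a rotation vector about the tool's x, y, z in degrees, then the opening, from 0 (shut) to 1 (fully open). In form: [[tx, ty, tz, rx, ry, rz, hand], ...]. A call has 1 to 12 rows; each row shifts and turns the commanded pose from where the row before left it, along the tool's axes as they then stand; what a row does not reach is not made up. A row lasts 1/8 s, in which the tool goes at most 62.5 mm and 10.7 degrees, less where a joint would pass 70% of its speed; a pose out of reach is approached as far as the arm can. A call with a gripper value outside its range is refused whole. The fingers move at their own pace and stop on an object; "squeeze" is the grip in N (left out, the last holds). Time passes only in rows, so rows that do not move let the fingers close. It gives the time, the measured TCP pose, the force and the opening at its end, in the units of the state.
- bot.get_obs(): the state, without advancing time (a new reading comes with each control period).
- bot.snapshot(name): name is "side" or "top"; returns the picture (480x640x3 uint8, red, green, blue); there is no depth.
- bot.get_calibration(name): a dict with "fovy" (degrees; the focal length in pixels is half the picture's height over the tangent of half this angle, whatever the lens; pixels are square), "cx", "cy" (the principal point, pixels), "origin" and "rotation" of the camera in the world. Camera axes: x right, y up, looking along -z (the intrinsics and any distortion apply to the point x, -y, -z); pixel columns grow to the right and rows downward; lengths in m; the calibration is good to about 2 mm. A picture is of the moment at which its call begins. get_calibration takes no time and is no camera call.
- bot.hand_in(): hands the job in, once; it reports no verdict.
Trained networks look in the newest picture that a camera, given by its name, has taken for a name from the list of things; names that differ only in an ending like _2 or _b are one class to them, and where a whole thing is asked for, a point or a joint stands for the part that bears it (a point fixed in the world has none). Each returns a list of dicts, best first, with "p" (0 to 1); they miss things now and then, are a little off and sometimes report something else, mostly with a low value. They report only what shows in the picture. A call takes as long as a camera call. They do not tell look-alikes from the thing itself.
- bot.find_in(camera, query): "xyz" ([x, y, z] in m, in world coordinates, good to about 4 mm: the middle of the surface that is visible of it).
- bot.pinpoint(camera, query): "xyz" ([x, y, z] in m, in world coordinates, good to about 4 mm: a listed point, or the origin of a listed thing).
The state is a dict: "time": time; "joint_positions": joint angles; "qvel": joint speeds; "joint_efforts": joint torques, N m; "eef_pos": TCP position; "eef_rot": TCP orientation; "force": force on the tool from outside, world axes, zero at the start; "torque": the same for the moment, N m; "grip_width": opening from 0.0 (shut) to 1.0 (fully open).
Only numpy, scipy, OpenCV 4.12 (cv2) and the standard library are available. Lean on these libraries where they do the work, as an engineer would, in place of code of your own. Each camera call takes 0.05 s, during which the arm holds its last target. There are 200 camera calls.

## Working session

There is one attempt and no reset: what is moved stays moved. The work goes in short steps, Python scripts to look and compute and a tool call to move; the robot and the scene stay as the last step left them, time stands still between calls to the robot, and variables do not carry over. Pictures are saved under pics/ and viewed, about 8 in all and at most 12, crops included, and the job is handed in when it is done.

Besides the shell and the picture viewer there is one more tool, called after "Emit:" by a JSON object that holds its "method" and its "body". jog_arm: Moves the arm, as the interface text tells. Its arguments: {"type":"object","properties":{"commands":{"type":"array","items":{"type":"array","items":{"type":"number"}}},"squeeze":{"type":"number"}},"required":["commands"]}

```bash
mkdir -p pics; ls
python3 - <<'E'
from plant import bot
import cv2, numpy as np
o=bot.get_obs(); print(o['time'],o['eef_pos'],o['eef_rot'],o['force'],o['grip_width'])
for c in ('side','top'):
    im=bot.snapshot(c); cv2.imwrite(f'pics/{c}0.png',im[:,:,::-1]); k=bot.get_calibration(c); print(c,k)
    for q in ['groove','chute','bridge','plate_edge','clip_centre','clip_back','fork_grip','fork_tip','tipbox_centre','dishes_centre','bottle_centre']:
        print(q,[(np.round(d['xyz'],3).tolist(),round(d['p'],2)) for d in bot.pinpoint(c,q)[:3]])
E
```

```text
pics
0.0 [ 0.17465056 -0.54712934  0.19152705] [-3.10236123e+00 -4.82793744e-01 -1.42612562e-04] [-0.06903697  0.08978787  0.26772644] 0.9980958459812301
side {'fovy': 49.74353865928672, 'cx': 312.4580734400916, 'cy': 250.2980487970844, 'origin': array([0.1851991 , 0.72144918, 0.90463071]), 'rotation': array([ 0.28187479, -1.06244643, -2.44800745])}
groove [([0.567, 0.108, 0.244], 0.83)]
chute [([0.572, 0.049, 0.191], 0.85)]
bridge [([0.573, 0.024, 0.201], 0.84)]
plate_edge [([0.568, 0.111, 0.245], 0.63), ([0.575, 0.038, 0.192], 0.56)]
clip_centre [([0.484, -0.129, 0.007], 0.76), ([0.371, 0.084, 0.009], 0.64), ([0.657, -0.125, 0.009], 0.55)]
clip_back [([0.516, -0.097, 0.006], 0.82), ([0.327, 0.077, 0.011], 0.74), ([0.574, 0.04, 0.195], 0.68)]
fork_grip [([0.45, -0.334, 0.044], 0.63)]
fork_tip [([0.471, -0.212, 0.001], 0.88)]
tipbox_centre [([0.637, -0.337, 0.038], 0.56)]
dishes_centre [([0.625, 0.356, 0.024], 0.9)]
bottle_centre [([0.446, 0.349, 0.072], 0.97), ([0.572, 0.076, 0.217], 0.61)]
top {'fovy': 48.44008306231545, 'cx': 315.31126428542825, 'cy': 236.0168671042102, 'origin': array([0.46939993, 0.03848363, 1.34550583]), 'rotation': array([ 0.04623105, -0.07860994, -1.54702224])}
groove [([0.57, 0.114, 0.246], 0.94)]
chute [([0.57, 0.045, 0.186], 0.76), ([0.572, 0.023, 0.2], 0.39)]
bridge [([0.573, 0.022, 0.2], 0.8), ([0.576, 0.006, 0.163], 0.69)]
plate_edge [([0.576, 0.007, 0.164], 0.87), ([0.57, 0.076, 0.214], 0.56)]
clip_centre [([0.37, 0.08, 0.006], 0.85), ([0.76, -0.012, 0.008], 0.84), ([0.659, -0.124, 0.007], 0.79)]
clip_back [([0.725, -0.048, 0.007], 0.98), ([0.514, -0.097, 0.01], 0.87), ([0.574, 0.04, 0.194], 0.84)]
fork_grip [([0.448, -0.335, 0.039], 0.66)]
fork_tip [([0.446, -0.336, 0.039], 0.71), ([0.471, -0.211, 0.003], 0.57)]
tipbox_centre [([0.637, -0.342, 0.033], 0.65)]
dishes_centre [([0.628, 0.355, 0.025], 0.89)]
bottle_centre [([0.448, 0.349, 0.074], 0.87), ([0.629, 0.357, 0.022], 0.31)]
```

View pics/side0.png

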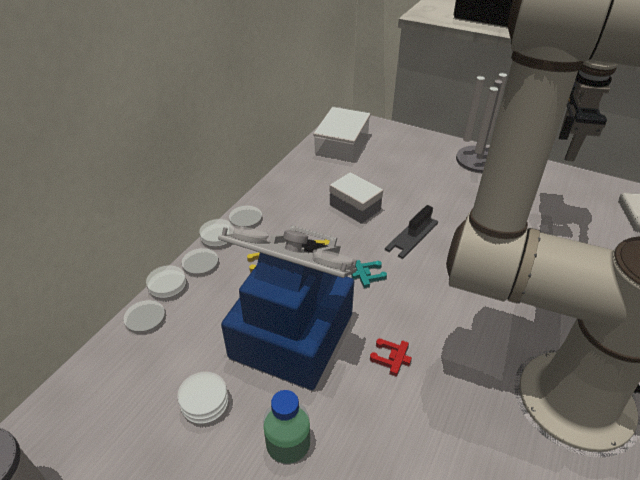

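View pics/top0.png

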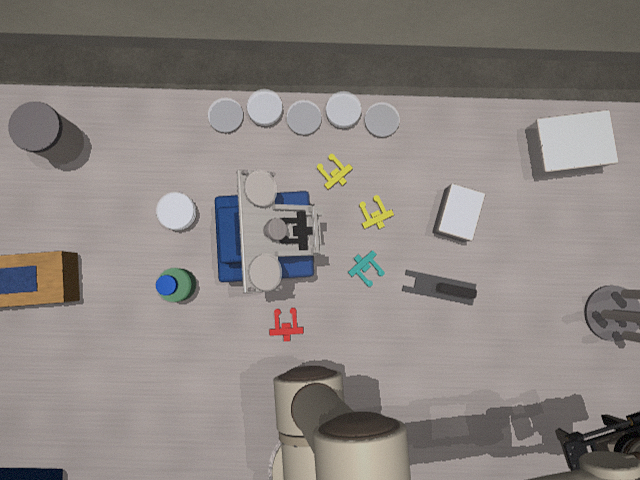

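Top view: the black clip is in the chute at (300,230), with the shaft at (277,229). Look-alikes lie on the bench: red (286,324), teal (367,267), yellow (335,172) and yellow (376,212). I choose the black one in the chute. There is only one forked pusher, with its handle at (458,291) and prongs at (405,281).

```bash
cat > h.py <<'E'
import numpy as np, cv2
from scipy.spatial.transform import Rotation as R
from scipy.optimize import least_squares
from plant import bot
S=np.deg2rad(36)
def axes(psi,s=S):
    h=np.array([np.cos(psi),np.sin(psi),0]); x=h*np.cos(s)+np.array([0,0,np.sin(s)])
    y=np.array([-np.sin(psi),np.cos(psi),0]); return np.c_[x,y,np.cross(x,y)]
LOC={'groove':(0,0,0),'chute':(-.088,0,-.007),'bridge':(-.099,0,.017),'plate_edge':(-.135,0,-.007),'clip_centre':(-.044,0,0),'clip_back':(-.088,0,0)}
def proj(c,p):
    k=bot.get_calibration(c); Rm=R.from_rotvec(k['rotation']).as_matrix() if np.shape(k['rotation'])==(3,) else k['rotation']
    q=(np.atleast_2d(p)-k['origin'])@Rm; f=240/np.tan(np.deg2rad(k['fovy'])/2)
    return np.c_[k['cx']+f*q[:,0]/-q[:,2],k['cy']-f*q[:,1]/-q[:,2]]
def scan(names,cams=('side','top'),n=1):
    out=[]
    for c in cams:
        for _ in range(n):
            bot.snapshot(c)
            for q in names:
                out+=[(c,q,d['xyz'],d['p']) for d in bot.pinpoint(c,q) if d['p']>.3]
    return out
E
python3 - <<'E'
from h import *
k=bot.get_calibration('top'); print({a:b for a,b in k.items() if a not in('origin','rotation')})
D=scan(list(LOC),n=3)
res0=(.57,.112,.245,np.pi/2)
def pred(v,q): return v[:3]+axes(v[3])@np.array(LOC[q])
use=[d for d in D if np.linalg.norm(pred(np.array(res0),d[1])-d[2])<.02]
r=least_squares(lambda v:np.concatenate([(pred(v,d[1])-d[2])*d[3] for d in use]),res0,loss='soft_l1',f_scale=.003)
print('groove,psi',np.round(r.x,4),len(use))
for d in use: print(d[0],d[1],np.round((d[2]-pred(r.x,d[1]))*1000,1))
F=scan(['fork_grip','fork_tip'],n=3)
for d in F: print(d[0],d[1],np.round(d[2],4),round(d[3],2))
np.save('g.npy',r.x)
a=cv2.resize(bot.snapshot('top')[160:350,200:500],None,fx=2.6,fy=2.6,interpolation=cv2.INTER_CUBIC)
pts=[pred(r.x,q) for q in LOC]
for u,v in proj('top',pts): cv2.drawMarker(a,(int((u-200+.5)*2.6),int((v-160+.5)*2.6)),(255,0,0),0,8,1)
cv2.imwrite('pics/crop1.png',a[:,:,::-1])
E
```

```text
{'fovy': 48.44008306231545, 'cx': 315.31126428542825, 'cy': 236.0168671042102}
groove,psi [0.5668 0.1111 0.2459 1.6481] 33
side groove [-3.9 -0.5 -1.7]
side chute [-1.7 -0.5  3.6]
side bridge [ 0.5 -0.  -0.4]
side clip_centre [ 1.3 -2.  -6.2]
side clip_back [ 2.6 -1.3 -0.6]
side groove [-0.6 -2.  -0.2]
side chute [-0.9  0.9  3.2]
side bridge [ 0.2  1.9 -1.8]
side clip_centre [ 1.   0.3 -2.9]
side clip_back [ 1.8 -1.9 -0.1]
side groove [-1.3  0.2 -1. ]
side chute [-0.8 -1.3  3.9]
side bridge [-3.1  1.3 -1.8]
side clip_centre [ 0.2  1.7 -2. ]
side clip_back [ 6.2 -0.2 -1. ]
top groove [-0.1 -0.3 -0.2]
top chute [1.9 1.4 1.1]
top bridge [-3.2  2.4  0.1]
top plate_edge [-0.6 -3.4  3.4]
top clip_centre [ 0.  -0.2 -2. ]
top clip_back [2.6 0.3 1.4]
top groove [2.1 1.1 3.4]
top chute [-2.3  0.2  1.1]
top bridge [-4.7 -1.4  1.5]
top plate_edge [1.2 0.7 2.2]
top clip_centre [ 1.2 -1.4 -3. ]
top clip_back [ 2.7 -1.9  0.5]
top groove [-0.3  0.5  1.9]
top chute [-0.9 -0.5  0.2]
top bridge [-0.3  2.5 -0.8]
top plate_edge [-1.  -1.4  5. ]
top clip_centre [-0.7  0.2 -1. ]
top clip_back [ 0.2  1.2 -2.5]
side fork_grip [ 0.4478 -0.3314  0.0414] 0.57
side fork_grip [0.5731 0.076  0.2145] 0.57
side fork_grip [ 0.4492 -0.3324  0.0437] 0.78
side fork_tip [ 0.4724 -0.2107  0.0017] 0.67
side fork_tip [0.5761 0.0224 0.2036] 0.57
side fork_grip [ 0.4487 -0.3324  0.0424] 0.8
side fork_tip [ 0.4688 -0.2134  0.0026] 0.63
top fork_grip [ 0.4442 -0.3341  0.0416] 0.87
top fork_tip [ 0.4716 -0.2119  0.0036] 0.66
top fork_grip [ 0.4455 -0.3343  0.0378] 0.87
top fork_tip [ 0.4685 -0.2118  0.003 ] 0.84
top fork_grip [ 0.4453 -0.335   0.0393] 0.86
top fork_tip [ 0.4718 -0.2118  0.0029] 0.88
```

View pics/crop1.png

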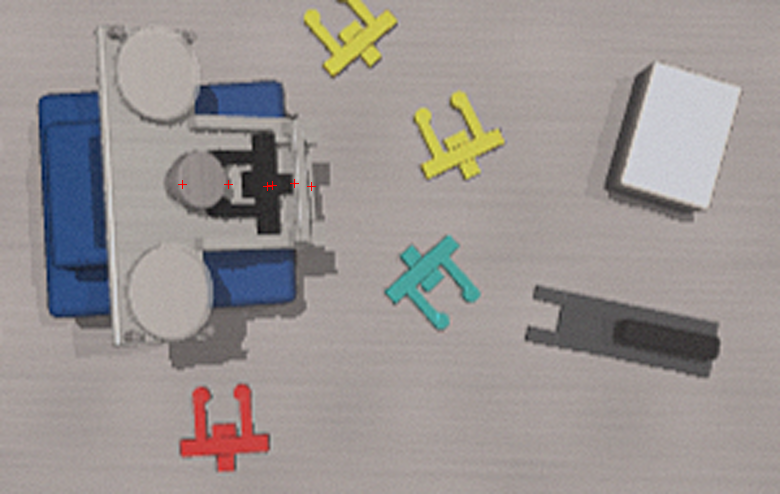

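Crop: the black clip sits in the chute (crossbar around (267,184) in the crop), the fitted points lie on it, and the other four clips are coloured and on the bench. The pusher's handle is at (667,340) in the crop. Next I work out the reach.

```bash
cat >> h.py <<'E'
def toolrot(A):  # fork axes matrix -> tool rotation: z=-fork z, y=+-fork y nearest the current pose
    cur=R.from_rotvec(bot.get_obs()['eef_rot'])
    c=[R.from_matrix(np.c_[s*A[:,0],-s*A[:,1],-A[:,2]]) for s in(1,-1)]
    return min(c,key=lambda r:(cur.inv()*r).magnitude())
def delta(p,r):
    o=bot.get_obs(); cur=R.from_rotvec(o['eef_rot'])
    print('t',round(o['time'],2),'pos',np.round(o['eef_pos'],4),'d_cm',np.round(cur.inv().apply(p-o['eef_pos'])*100,2),'rot_deg',np.round(np.rad2deg((cur.inv()*r).as_rotvec()),2),'F',np.round(o['force'],1),'T',np.round(o['torque'],2),'w',round(o['grip_width'],3))
E
python3 - <<'E'
from h import *
y=np.deg2rad(79.3); A=axes(y,0); r=toolrot(A)
print(r.as_matrix().round(2)); delta(np.array([.447,-.334,.10]),r); print(R.from_rotvec(bot.get_obs()['eef_rot']).as_matrix().round(2))
E
```

```text
[[ 0.19  0.98  0.  ]
 [ 0.98 -0.19  0.  ]
 [ 0.    0.   -1.  ]]
t 4.25 pos [ 0.1747 -0.5478  0.1925] d_cm [ 32.44 -12.09   9.25] rot_deg [ -0.    -0.   -61.61] F [-0.4 -0.2  0.2] T [-0.07 -0.03 -0.09] w 1.004
[[ 0.95  0.3  -0.  ]
 [ 0.3  -0.95  0.  ]
 [ 0.   -0.   -1.  ]]
```

Emit:
{"method": "jog_arm", "body": {"commands": [[4.05,-1.51,0,0,0,0,1],[4.05,-1.51,0,0,0,0,1],[4.05,-1.51,0,0,0,0,1],[4.05,-1.51,0,0,0,0,1],[4.05,-1.51,0,0,0,0,1],[4.05,-1.51,0,0,0,0,1],[4.05,-1.51,0,0,0,0,1],[4.05,-1.51,0,0,0,0,1],[0,0,2,0,0,-10,1],[0,0,2,0,0,-10,1],[0,0,2,0,0,-10,1],[0,0,2,0,0,-10,1]], "squeeze": 60}}

```text
time: 5.75
eef_pos: [0.4468, -0.3342, 0.1119]
eef_rot: [2.747, 1.524, 0.0]
force: [0.2, -0.5, -0.3]
grip_width: 1.0
```

Emit:
{"method": "jog_arm", "body": {"commands": [[0,0,0.5,0,0,-10.6,1],[0,0,0.5,0,0,-11,1],[0,0,0,0,0,0,1],[0,0,0,0,0,0,1]]}}

```text
time: 6.25
eef_pos: [0.4468, -0.3344, 0.1028]
eef_rot: [2.426, 1.995, 0.0]
force: [0.2, 0.2, 0.4]
grip_width: 1.0
```

Run:
```python
from h import *
F=scan(['fork_grip','fork_tip'],n=2)
for d in F: print(d[0],d[1],np.round(d[2],4),round(d[3],2))
r=toolrot(axes(np.deg2rad(79.3),0)); delta(np.array([.447,-.334,.034]),r)
```

```text
side fork_grip [ 0.4471 -0.3335  0.0396] 0.66
side fork_tip [ 0.472  -0.2133  0.0027] 0.76
side fork_grip [ 0.4458 -0.3337  0.0455] 0.84
side fork_tip [ 0.4676 -0.213   0.0016] 0.6
top fork_grip [ 0.4447 -0.3352  0.0402] 0.62
top fork_tip [ 0.4709 -0.2105  0.0053] 0.86
top fork_grip [ 0.4455 -0.3331  0.0374] 0.83
top fork_grip [ 0.4697 -0.2116  0.004 ] 0.58
top fork_tip [ 0.4741 -0.2126  0.0051] 0.9
t 6.85 pos [ 0.4467 -0.3342  0.1025] d_cm [0.03 0.03 6.85] rot_deg [-0.   -0.   -0.27] F [-0.2 -0.  -0.3] T [-0.04 -0.02 -0.03] w 1.002
```

Emit:
{"method": "jog_arm", "body": {"commands": [[0,0,2.3,0,0,0,1],[0,0,2.3,0,0,0,1],[0,0,2.25,0,0,0,1],[0,0,0,0,0,0,0.5],[0,0,0,0,0,0,0],[0,0,0,0,0,0,0],[0,0,0,0,0,0,0],[0,0,0,0,0,0,0],[0,0,0,0,0,0,0]], "squeeze": 60}}

```text
time: 7.98
eef_pos: [0.4467, -0.3343, 0.0341]
eef_rot: [2.423, 1.999, -0.0]
force: [0.2, 0.1, -0.1]
grip_width: 0.37
```

Emit:
{"method": "jog_arm", "body": {"commands": [[0,0,0,0,0,0,0],[0,0,0,0,0,0,0],[0,0,0,0,0,0,0],[0,0,0,0,0,0,0]]}}

```text
time: 8.48
eef_pos: [0.4467, -0.3342, 0.034]
eef_rot: [-2.423, -1.999, 0.0]
force: [0.7, 0.0, 0.0]
grip_width: 0.005
```

Run:
```python
from h import *
a=bot.snapshot('side')[120:320,300:560]; b=bot.snapshot('top')[180:380,360:620]
cv2.imwrite('pics/c2.png',cv2.resize(np.vstack([a,b]),None,fx=1.5,fy=1.5,interpolation=cv2.INTER_CUBIC)[:,:,::-1])
F=scan(['fork_grip','fork_tip'])
for d in F: print(d[0],d[1],np.round(d[2],4),round(d[3],2))
```

```text
side fork_grip [ 0.4494 -0.3344  0.0437] 0.97
side fork_tip [ 0.4701 -0.21    0.002 ] 0.86
top fork_grip [ 0.4453 -0.3356  0.0384] 0.59
top fork_tip [ 0.4711 -0.2133  0.0038] 0.85
```

View pics/c2.png

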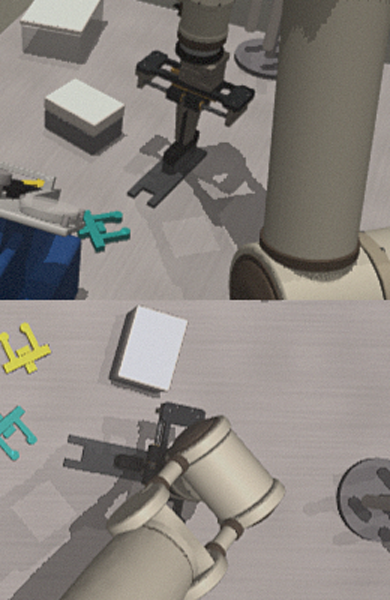

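The gripper seems to be around the handle, but it reads a width of about 0. A small lift will show whether it holds, and it stays under the drop height.

Emit:
{"method": "jog_arm", "body": {"commands": [[0,0,-1,0,0,0,0],[0,0,-1,0,0,0,0],[0,0,0,0,0,0,0],[0,0,0,0,0,0,0]]}}

```text
time: 9.38
eef_pos: [0.4467, -0.3343, 0.0541]
eef_rot: [2.423, 1.999, -0.0]
force: [-0.7, -0.2, -0.1]
grip_width: 0.004
```

Run:
```python
from h import *
F=scan(['fork_grip','fork_tip'],n=2)
for d in F: print(d[0],d[1],np.round(d[2],4),round(d[3],2))
o=bot.get_obs(); print(o['grip_width'],o['force'],o['torque'])
a=bot.snapshot('side')[140:260,370:500]
cv2.imwrite('pics/c3.png',cv2.resize(a,None,fx=4.5,fy=4.5,interpolation=cv2.INTER_CUBIC)[:,:,::-1])
```

```text
side fork_grip [ 0.4472 -0.3318  0.0445] 0.79
side fork_tip [ 0.4666 -0.2103  0.0027] 0.83
side fork_grip [ 0.4473 -0.3329  0.0408] 0.74
side fork_tip [ 0.4726 -0.2101  0.0029] 0.87
top fork_grip [ 0.4435 -0.3342  0.0402] 0.68
top fork_tip [ 0.4733 -0.2129  0.0046] 0.61
top fork_grip [ 0.4441 -0.3335  0.0392] 0.68
top fork_tip [ 0.4705 -0.2123  0.0053] 0.6
0.002328700464100215 [-0.86200875 -0.20568522 -0.28392468] [ 0.04728748 -0.01895569  0.00132354]
```

View pics/c3.png

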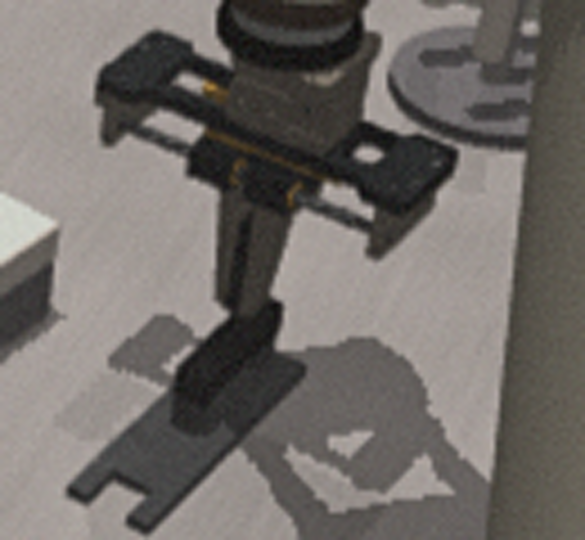

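The pusher stayed put and the fingers are fully shut. In the crop the fingertips, around (245,305), appear behind the handle's rear end rather than astride its middle. I'll check against the projection.

Run:
```python
from h import *
o=bot.get_obs(); Rt=R.from_rotvec(o['eef_rot']).as_matrix(); p=o['eef_pos']
P={'tip':p+Rt[:,2]*.011,'tcp':p,'grasp':p-Rt[:,2]*.008,'body':p-Rt[:,2]*.077}
g=np.array([.4465,-.334,.042]); A=axes(np.deg2rad(79.3),0)
for n,v in {'grip':(0,0,0),'top front':(.046,0,.012),'top rear':(-.046,0,.012),'tipL':(.125,.02,-.034),'tipR':(.125,-.02,-.034),'rearL':(-.055,.027,-.034),'rearR':(-.055,-.027,-.034)}.items(): P[n]=g+A@np.array(v)
for n in P: print(n,np.round((proj('side',P[n])[0]-[370,140]+.5)*4.5), np.round(proj('top',P[n])[0]))
```

```text
tip [235. 348.] [456. 291.]
tcp [237. 333.] [457. 291.]
grasp [239. 323.] [458. 291.]
body [257. 225.] [467. 292.]
grip [235. 350.] [456. 291.]
top front [196. 373.] [439. 287.]
top rear [278. 296.] [476. 295.]
tipL [141. 522.] [402. 288.]
tipR [ 81. 491.] [405. 273.]
rearL [314. 367.] [471. 306.]
rearR [235. 331.] [475. 285.]
```

Fingertips appear about 40 crop px above where the reported TCP puts them, roughly 28 mm of height. The fingers evidently closed just over the handle. I'll open, go lower in small steps and watch the force.

Emit:
{"method": "jog_arm", "body": {"commands": [[0,0,0,0,0,0,1],[0,0,0,0,0,0,1],[0,0,0,0,0,0,1],[0,0,0,0,0,0,1],[0,0,0,0,0,0,1],[0,0,0,0,0,0,1],[0,0,0,0,0,0,1],[0,0,1,0,0,0,1],[0,0,1,0,0,0,1],[0,0,0,0,0,0,1]]}}

```text
time: 11.28
eef_pos: [0.4458, -0.3333, 0.0324]
eef_rot: [-2.421, -1.997, 0.0]
force: [-0.1, 0.1, 0.5]
grip_width: 0.999
```

Run:
```python
from h import *
o=bot.get_obs(); Rt=R.from_rotvec(o['eef_rot']).as_matrix(); p=o['eef_pos']; print(p,o['grip_width'],o['force'],o['joint_positions'])
a=bot.snapshot('side')[140:260,370:500]
a=cv2.resize(a,None,fx=5,fy=5,interpolation=cv2.INTER_CUBIC)
for dz,col in ((0,(255,0,0)),(.028,(0,255,0))):
  for s in(-1,1):
    q=[p+Rt[:,2]*.011+Rt[:,1]*s*.046+[0,0,dz],p-Rt[:,2]*.077+Rt[:,1]*s*.046+[0,0,dz]]
    u=((proj('side',q)-[370,140]+.5)*5).astype(int); cv2.line(a,tuple(map(int,u[0])),tuple(map(int,u[1])),col,1)
cv2.imwrite('pics/c4.png',a[:,:,::-1])
```

```text
[ 0.44580739 -0.33325762  0.03238011] 0.9986033180362252 [-0.07645528  0.1018628   0.49543346] [-8.59030592e-01  2.94152046e-01  1.77627161e+00 -1.58478421e-05
  1.07417766e+00 -6.67611922e-01]
```

View pics/c4.png

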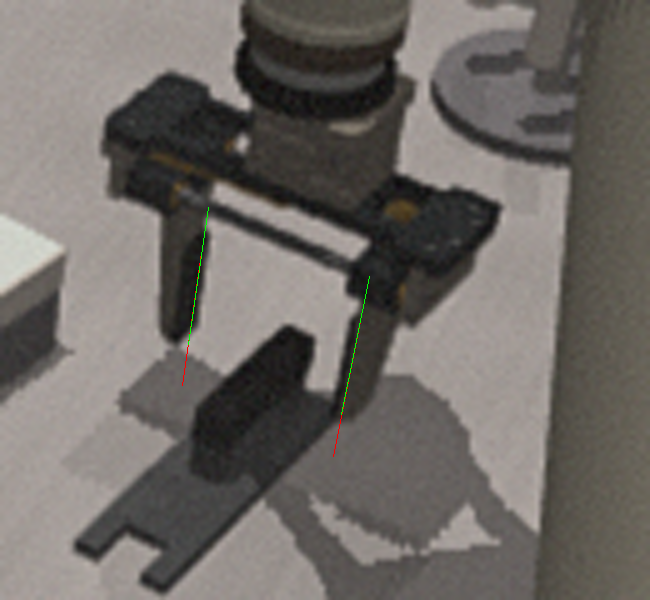

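The crop confirms it: real fingertips at (175,340) and (340,412) match the lines drawn 28 mm higher, at (188,345) and (341,415). The reported TCP is about 28 mm too low, so I descend 2.4 cm more and close.

Emit:
{"method": "jog_arm", "body": {"commands": [[0,0,0.8,0,0,0,1],[0,0,0.8,0,0,0,1],[0,0,0.8,0,0,0,1],[0,0,0,0,0,0,1]]}}

```text
time: 11.82
eef_pos: [0.4461, -0.3336, 0.009]
eef_rot: [-2.422, -1.998, 0.0]
force: [-0.2, 0.3, -0.3]
grip_width: 1.002
```

Emit:
{"method": "jog_arm", "body": {"commands": [[0,0,0,0,0,0,0],[0,0,0,0,0,0,0],[0,0,0,0,0,0,0],[0,0,0,0,0,0,0],[0,0,0,0,0,0,0],[0,0,0,0,0,0,0],[0,0,0,0,0,0,0],[0,0,0,0,0,0,0]], "squeeze": 60}}

```text
time: 12.82
eef_pos: [0.4471, -0.3345, 0.0102]
eef_rot: [2.423, 1.998, 0.0]
force: [1.3, -1.1, -1.3]
grip_width: 0.237
```

```bash
cat >> h.py <<'E'
G=np.load('g.npy'); AG=axes(G[3])
def stage(x,z=0.,y=0.):  # handle centre for tip at groove-frame x,y,z
    return G[:3]+AG@np.array([x-.125,y,z+.038])
E
python3 - <<'E'
from h import *
r=toolrot(AG); off=r.apply([0,0,-.0325])
print(r.as_matrix().round(2), stage(-.17))
delta(stage(-.17)-off,r)
E
```

```text
[[-0.06  1.   -0.05]
 [ 0.81  0.08  0.59]
 [ 0.59 -0.   -0.81]] [ 0.58697538 -0.14915574  0.1032656 ]
t 12.82 pos [ 0.4471 -0.3345  0.0102] d_cm [22.7   9.71 -6.68] rot_deg [  4.89  35.81 -14.87] F [ 1.3 -1.1 -1.3] T [-0.14 -0.34 -0.02] w 0.237
```

Emit:
{"method": "jog_arm", "body": {"commands": [[0,0,-1,0,0,0,0],[0,0,-2,0,0,0,0],[0,0,-2,0,0,0,0],[0,0,-2,0,0,0,0],[0,0,-2,0,0,0,0],[0,0,-2,0,0,0,0],[0,0,0,0,0,0,0]]}}

```text
time: 13.7
eef_pos: [0.4473, -0.335, 0.1217]
eef_rot: [2.421, 1.997, -0.0]
force: [-1.5, -0.8, -3.2]
grip_width: 0.239
```

Emit:
{"method": "jog_arm", "body": {"commands": [[0,0,0,1.22,8.95,-3.72,0],[0,0,0,1.22,8.95,-3.72,0],[0,0,0,1.22,8.95,-3.72,0],[0,0,0,1.22,8.95,-3.72,0],[0,0,0,0,0,0,0],[0,0,0,0,0,0,0]]}}

```text
time: 14.45
eef_pos: [0.4468, -0.3339, 0.1198]
eef_rot: [-1.781, -1.923, -0.576]
force: [-0.4, -0.2, -3.0]
grip_width: 0.236
```

Run:
```python
from h import *
o=bot.get_obs(); T=R.from_rotvec(o['eef_rot'])
F=scan(['fork_grip','fork_tip'],n=3)
for d in F: print(d[0],d[1],np.round(d[2],4),round(d[3],2),'tool',np.round(T.inv().apply(d[2]-o['eef_pos'])*1000,1),'w',np.round((d[2]-o['eef_pos'])*1000,1))
r=toolrot(AG); delta(stage(-.17)-r.apply([0,0,-.0325]),r); print(o['joint_positions'])
```

```text
side fork_grip [ 0.4452 -0.3522  0.1482] 0.85 tool [  2.   -3.  -33.7] w [ -1.6 -18.3  28.4]
side fork_tip [ 0.4393 -0.231   0.1885] 0.66 tool [123.8   0.4   4.9] w [ -7.5 102.9  68.7]
side fork_tip [0.5728 0.0201 0.1992] 0.57 tool [324.6 152.8 137. ] w [126.  354.   79.4]
side fork_grip [ 0.4454 -0.35    0.1491] 0.67 tool [  4.2  -2.6 -33.1] w [ -1.4 -16.1  29.3]
side fork_tip [ 0.4399 -0.2266  0.1904] 0.89 tool [128.4   1.3   5.9] w [ -6.9 107.3  70.6]
side fork_tip [ 0.6372 -0.3384  0.0378] 0.4 tool [-63.5 189.6  55. ] w [190.4  -4.5 -82. ]
side fork_grip [ 0.4465 -0.3501  0.145 ] 0.53 tool [  1.7  -1.5 -29.9] w [ -0.3 -16.2  25.2]
side fork_tip [ 0.4371 -0.2265  0.1882] 0.64 tool [127.4  -1.5   7.9] w [ -9.7 107.4  68.4]
top fork_grip [0.5733 0.0409 0.1949] 0.73 tool [338.8 154.9 152.6] w [126.5 374.8  75.1]
top fork_grip [ 0.4444 -0.3537  0.1424] 0.7 tool [ -2.6  -3.9 -29.8] w [ -2.4 -19.8  22.6]
top fork_tip [0.5684 0.1108 0.249 ] 0.72 tool [427.3 155.3 149.9] w [121.6 444.7 129.2]
top fork_tip [ 0.4399 -0.2283  0.1874] 0.67 tool [125.3   1.2   7.3] w [ -6.9 105.6  67.6]
top fork_grip [ 0.4457 -0.3519  0.1434] 0.62 tool [ -0.7  -2.5 -29.6] w [ -1.1 -18.   23.6]
top fork_tip [ 0.4392 -0.2293  0.1896] 0.77 tool [125.8   0.4   5. ] w [ -7.6 104.6  69.8]
top fork_tip [0.5724 0.0433 0.1887] 0.32 tool [337.2 154.2 159.1] w [125.6 377.2  68.9]
top fork_grip [ 0.6357 -0.3372  0.0349] 0.7 tool [-64.2 188.2  58.1] w [188.9  -3.3 -84.9]
top fork_grip [ 0.4441 -0.3559  0.1397] 0.59 tool [ -6.   -4.4 -28.9] w [ -2.7 -22.   19.9]
top fork_tip [ 0.4394 -0.2303  0.1868] 0.93 tool [123.4   0.5   6.7] w [ -7.4 103.6  67. ]
t 15.35 pos [ 0.4467 -0.3343  0.1199] d_cm [13.07 15.42 14.81] rot_deg [-0.04 -0.03 -0.02] F [ 0.  -0.2 -3.6] T [-0.67 -0.15 -0.  ] w 0.233
[-1.02829481  0.61412459  1.28959869  0.27322679  1.80431396 -1.11915149]
```

Emit:
{"method": "jog_arm", "body": {"commands": [[1.63,1.93,1.8,0,0,0,0],[1.63,1.93,1.8,0,0,0,0],[1.63,1.93,1.8,0,0,0,0],[1.63,1.93,1.8,0,0,0,0],[1.63,1.93,1.8,0,0,0,0],[1.63,1.93,1.8,0,0,0,0],[1.63,1.93,1.8,0,0,0,0],[1.63,1.93,1.8,0,0,0,0],[0,0,0,0,0,0,0],[0,0,0,0,0,0,0]]}}

```text
time: 16.6
eef_pos: [0.5856, -0.1332, 0.0801]
eef_rot: [-1.78, -1.923, -0.577]
force: [-0.8, -0.5, -2.8]
grip_width: 0.236
```

```bash
cat >> h.py <<'E'
def near(p,n=3,names=('fork_grip','fork_tip','bridge','plate_edge','clip_back','clip_centre','groove','chute')):
    o=bot.get_obs(); T=R.from_rotvec(o['eef_rot']); out={}
    L={k:o['eef_pos']+T.apply(v) for k,v in (('fork_grip',(0,0,-.032)),('fork_tip',(.1255,0,.006)))}
    for c,q,x,pr in scan(names,n=n):
        e=L[q] if q in L else G[:3]+AG@np.array(LOC[q])
        if np.linalg.norm(x-e)<.025: out.setdefault((q,c),[]).append(AG.T@(np.array(x)-G[:3])*1000)
    for k,v in out.items(): print(k,len(v),'groove-frame mm',np.median(v,0).round(1))
E
python3 - <<'E'
from h import *
r=toolrot(AG); o=bot.get_obs(); T=R.from_rotvec(o['eef_rot'])
print('tip by kin',(AG.T@(o['eef_pos']+T.apply([.1255,0,.006])-G[:3])*1000).round(1)); delta(stage(-.17)-r.apply([0,0,-.032]),r)
near(0,3)
a=bot.snapshot('side')[190:330,200:400]; b=bot.snapshot('top')[160:300,230:430]
cv2.imwrite('pics/c5.png',cv2.resize(np.vstack([a,b]),None,fx=2.1,fy=2.1,interpolation=cv2.INTER_CUBIC)[:,:,::-1])
E
```

```text
tip by kin [-1.701e+02  1.000e-01  3.800e+00]
t 16.6 pos [ 0.5856 -0.1332  0.0801] d_cm [0.06 0.01 0.38] rot_deg [-0.06  0.   -0.01] F [-0.8 -0.5 -2.8] T [-0.68 -0.1   0.01] w 0.236
('fork_grip', 'side') 3 groove-frame mm [-293.7   -0.7   39.4]
('fork_tip', 'side') 2 groove-frame mm [-170.6   -0.7    1.6]
('bridge', 'side') 3 groove-frame mm [-99.5  -0.2  16.5]
('clip_back', 'side') 3 groove-frame mm [-90.3  -1.    0.8]
('clip_centre', 'side') 3 groove-frame mm [-45.5  -1.7  -4.4]
('groove', 'side') 3 groove-frame mm [-0.3  1.7  0.9]
('chute', 'side') 3 groove-frame mm [-86.8   2.2  -5.9]
('fork_grip', 'top') 3 groove-frame mm [-295.9    2.    39.5]
('fork_tip', 'top') 3 groove-frame mm [-168.6   -0.9    2.2]
('bridge', 'top') 3 groove-frame mm [-98.    3.9  16.7]
('plate_edge', 'top') 3 groove-frame mm [-133.3    0.8   -5. ]
('clip_back', 'top') 2 groove-frame mm [-87.4   1.4  -0.1]
('clip_centre', 'top') 3 groove-frame mm [-47.2  -1.2  -1.6]
('groove', 'top') 3 groove-frame mm [ 2.3 -2.6  3. ]
('chute', 'top') 3 groove-frame mm [-87.8   0.8  -7.8]
```

View pics/c5.png

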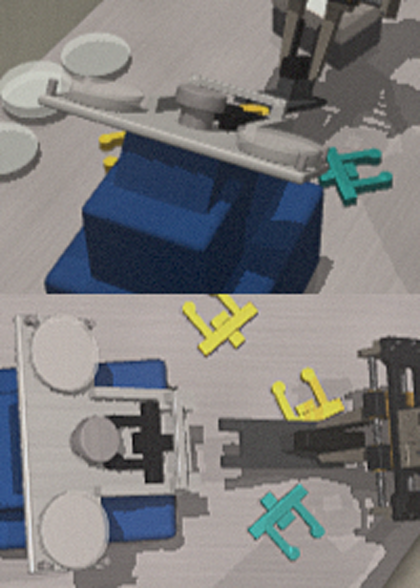

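The picture shows the prongs at (228,443), midway in line with the tang at about (175,440), and the blade level with the chute. The networks put the tip at y≈-0.8 mm and z≈+2 mm. Sliding in under the bridge.

Emit:
{"method": "jog_arm", "body": {"commands": [[1,0,0,0,0,0,0],[1,0,0,0,0,0,0],[1,0,0,0,0,0,0],[1,0,0,0,0,0,0],[1,0,0,0,0,0,0],[1,0,0,0,0,0,0],[1,0,0,0,0,0,0],[0,0,0,0,0,0,0]]}}

```text
time: 20.4
eef_pos: [0.5817, -0.0758, 0.1219]
eef_rot: [-1.779, -1.924, -0.578]
force: [-0.3, -0.0, -2.8]
grip_width: 0.237
```

Run:
```python
from h import *
r=toolrot(AG); o=bot.get_obs(); T=R.from_rotvec(o['eef_rot'])
print('tip by kin',(AG.T@(o['eef_pos']+T.apply([.1255,0,.006])-G[:3])*1000).round(1),'F_groove',(AG.T@o['force']).round(1)); delta(stage(-.1)-r.apply([0,0,-.032]),r)
near(0,2,('fork_grip','fork_tip','clip_back','clip_centre'))
```

```text
tip by kin [-99.   -0.3   3.8] F_groove [-1.7  0.3 -2.3]
t 20.4 pos [ 0.5817 -0.0758  0.1219] d_cm [-0.05 -0.04  0.38] rot_deg [-0.03  0.    0.05] F [-0.3 -0.  -2.8] T [-0.74 -0.12  0.02] w 0.237
('fork_grip', 'side') 2 groove-frame mm [-222.4    1.5   39.2]
('fork_tip', 'side') 2 groove-frame mm [-1.006e+02 -1.000e-01  9.500e+00]
('clip_centre', 'side') 2 groove-frame mm [-46.6  -1.1  -3.6]
('clip_back', 'side') 1 groove-frame mm [-89.7  -0.5   1.1]
('fork_grip', 'top') 2 groove-frame mm [-225.1    2.2   40. ]
('fork_tip', 'top') 2 groove-frame mm [-100.2   -1.     1.9]
('clip_back', 'top') 2 groove-frame mm [-89.8  -0.5   0.2]
('clip_centre', 'top') 2 groove-frame mm [-46.    0.2  -3.5]
```

Emit:
{"method": "jog_arm", "body": {"commands": [[0.7,0,0.1,0,0,0,0],[0.7,0,0.1,0,0,0,0],[0.6,0,0,0,0,0,0],[0.6,0,0,0,0,0,0],[0.5,0,0,0,0,0,0],[0.4,0,0,0,0,0,0]]}}

```text
time: 22.15
eef_pos: [0.5796, -0.0501, 0.1393]
eef_rot: [-1.787, -1.927, -0.573]
force: [0.5, -15.0, -7.7]
grip_width: 0.234
```

```bash
cat > st.py <<'E'
from h import *
import sys
r=toolrot(AG); o=bot.get_obs(); T=R.from_rotvec(o['eef_rot'])
print('tip by kin',(AG.T@(o['eef_pos']+T.apply([.1255,0,.006])-G[:3])*1000).round(1),'F_groove',(AG.T@o['force']).round(1)); delta(stage(-.044)-r.apply([0,0,-.032]),r)
near(0,int(sys.argv[1]),('fork_grip','fork_tip','clip_back','clip_centre'))
E
python3 st.py 1
```

```text
tip by kin [-68.   -0.5   1.8] F_groove [-16.6   0.6   2.6]
t 22.15 pos [ 0.5796 -0.0501  0.1393] d_cm [ 2.45 -0.04  0.26] rot_deg [ 0.03  0.44 -0.07] F [  0.5 -15.   -7.7] T [-3.34 -0.26  0.25] w 0.234
('fork_grip', 'side') 1 groove-frame mm [-190.6    1.9   39.8]
('fork_tip', 'side') 1 groove-frame mm [-66.8   2.    0.1]
('clip_back', 'side') 1 groove-frame mm [-70.   -1.1  -1.8]
('clip_centre', 'side') 1 groove-frame mm [-24.6   0.9  -4.4]
('fork_grip', 'top') 1 groove-frame mm [-194.5    3.2   38.7]
('fork_tip', 'top') 1 groove-frame mm [-68.3  -1.6   0.5]
('clip_back', 'top') 1 groove-frame mm [-69.7   2.4  -2.1]
('clip_centre', 'top') 1 groove-frame mm [-27.9   0.9  -1.1]
```

Emit:
{"method": "jog_arm", "body": {"commands": [[0.5,0,0,0,0,0,0],[0.5,0,0,0,0,0,0],[0.5,0,0,0,0,0,0],[0.4,0,0,0,0,0,0],[0.2,0,0,0,0,0,0],[0,0,0,0,0,0,0]]}}

```text
time: 23.4
eef_pos: [0.5779, -0.0294, 0.1528]
eef_rot: [-1.779, -1.923, -0.578]
force: [0.6, -0.2, -2.9]
grip_width: 0.234
```

```bash
python3 st.py 1
```

```text
tip by kin [-43.3  -0.1   1.6] F_groove [-1.9 -0.6 -2.2]
t 23.4 pos [ 0.5779 -0.0294  0.1528] d_cm [-0.02 -0.02  0.15] rot_deg [-0.06 -0.05  0.01] F [ 0.6 -0.2 -2.9] T [-0.67 -0.19 -0.01] w 0.234
('fork_grip', 'side') 1 groove-frame mm [-163.9   -1.    41.3]
('fork_tip', 'side') 1 groove-frame mm [-45.    0.1  -0.2]
('fork_grip', 'top') 1 groove-frame mm [-171.5    1.4   35.9]
('fork_tip', 'top') 1 groove-frame mm [-42.9   0.2   0.5]
```

Force fell off, so the clip snapped. I'll press on gently to feel the stop.

Emit:
{"method": "jog_arm", "body": {"commands": [[0.2,0,0,0,0,0,0],[0.2,0,0,0,0,0,0],[0.2,0,0,0,0,0,0],[0,0,0,0,0,0,0]]}}

```text
time: 24.4
eef_pos: [0.578, -0.0296, 0.1547]
eef_rot: [-1.789, -1.927, -0.572]
force: [0.8, -14.2, -8.7]
grip_width: 0.235
```

```bash
python3 st.py 1
```

```text
tip by kin [-42.3  -0.6   1.9] F_groove [-16.6   0.3   1.4]
t 24.4 pos [ 0.578  -0.0296  0.1547] d_cm [-0.12 -0.03  0.31] rot_deg [ 0.06  0.52 -0.13] F [  0.8 -14.2  -8.7] T [-3.33 -0.32  0.2 ] w 0.235
('fork_grip', 'side') 1 groove-frame mm [-165.4   -0.7   40.4]
('fork_tip', 'side') 1 groove-frame mm [-43.7   1.6  -1.8]
('fork_grip', 'top') 1 groove-frame mm [-168.2    3.7   37. ]
('fork_tip', 'top') 1 groove-frame mm [-45.4  -1.7  -0.2]
```

A firm stop with the tip at about -43 mm means the clip is home. Backing straight out.

Emit:
{"method": "jog_arm", "body": {"commands": [[-0.6,0,0,0,0,0,0],[-1,0,0,0,0,0,0],[-1.2,0,0,0,0,0,0],[-1.2,0,0,0,0,0,0],[-1.2,0,0,0,0,0,0],[-1.2,0,0,0,0,0,0],[-1.2,0,0,0,0,0,0],[-1.2,0,0,0,0,0,0],[-1.5,0,0,0,0,0,0],[-1.5,0,0,0,0,0,0],[-2,0,-1,0,0,0,0],[0,0,0,0,0,0,0]]}}

```text
time: 26.4
eef_pos: [0.5867, -0.1438, 0.0824]
eef_rot: [-1.782, -1.921, -0.578]
force: [-0.1, 0.1, -2.0]
grip_width: 0.234
```

Run:
```python
from h import *
near(0,2,('clip_back','clip_centre','groove','fork_tip'))
a=bot.snapshot('side')[190:330,200:400]; b=bot.snapshot('top')[160:300,230:430]
cv2.imwrite('pics/c6.png',cv2.resize(np.vstack([a,b]),None,fx=2.1,fy=2.1,interpolation=cv2.INTER_CUBIC)[:,:,::-1])
for v in ((-.044,0,0),(0,0,0)):
    print(v,proj('top',G[:3]+AG@np.array(v)),(proj('top',G[:3]+AG@np.array(v))-[230,160])*2.1)
p=np.array([.447,-.30,.060]); r=toolrot(axes(np.deg2rad(79.3),0))
delta(p-r.apply([0,0,-.032]),r)
```

```text
('groove', 'side') 3 groove-frame mm [-1.5  2.2 -2.3]
('fork_tip', 'side') 2 groove-frame mm [-174.9    2.5    9. ]
('groove', 'top') 2 groove-frame mm [ 2.1 -1.7  1.7]
('fork_tip', 'top') 2 groove-frame mm [-176.3    0.3    9.4]
(-0.044, 0, 0) [[287.36287531 230.65138217]] [[120.46203816 148.36790256]]
(0, 0, 0) [[269.75558326 230.44740486]] [[ 83.48672484 147.93955021]]
t 27.5 pos [ 0.5866 -0.1422  0.0831] d_cm [-15.09 -15.13  -4.15] rot_deg [ -4.8  -35.81  14.62] F [ 0.1  0.4 -2.7] T [-0.66 -0.13  0.01] w 0.232
```

View pics/c6.png

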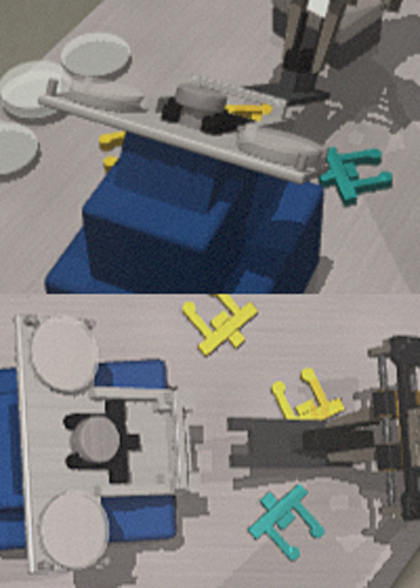

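The clip embraces the shaft: in the lower view the crossbar is at (118,440), against an expected home position of (120,442). Now I return the pusher to where it stood.

Emit:
{"method": "jog_arm", "body": {"commands": [[-1.55,-1.93,-1.75,0,0,0,0],[-1.55,-1.93,-1.75,0,0,0,0],[-1.55,-1.93,-1.75,0,0,0,0],[-1.55,-1.93,-1.75,0,0,0,0],[-1.55,-1.93,-1.75,0,0,0,0],[-1.55,-1.93,-1.75,0,0,0,0],[-1.55,-1.93,-1.75,0,0,0,0],[-1.55,-1.93,-1.75,0,0,0,0],[0,0,0,-1.2,-8.95,3.65,0],[0,0,0,-1.2,-8.95,3.65,0],[0,0,0,-1.2,-8.95,3.65,0],[0,0,0,-1.2,-8.95,3.65,0]]}}

```text
time: 29.0
eef_pos: [0.4469, -0.3363, 0.1244]
eef_rot: [2.418, 1.999, -0.003]
force: [1.0, 1.2, -3.5]
grip_width: 0.234
```

Emit:
{"method": "jog_arm", "body": {"commands": [[0,0,0,0,0,0,0],[0,0,0,0,0,0,0]]}}

```text
time: 29.25
eef_pos: [0.4469, -0.3365, 0.1236]
eef_rot: [-2.417, -2.005, -0.002]
force: [-0.8, -0.4, -3.1]
grip_width: 0.234
```

Run:
```python
from h import *
r=toolrot(axes(np.deg2rad(79.3),0)); delta(np.array([.447,-.334,.0100]),r)
o=bot.get_obs(); T=R.from_rotvec(o['eef_rot'])
for d in scan(['fork_grip','fork_tip'],n=3):
  t=T.inv().apply(d[2]-o['eef_pos'])*1000
  if np.linalg.norm(t)<150: print(d[0],d[1],np.round(d[2],3),t.round(1))
```

```text
t 29.25 pos [ 0.4469 -0.3365  0.1236] d_cm [ 0.23 -0.03 11.36] rot_deg [-0.01 -0.11  0.05] F [-0.8 -0.4 -3.1] T [-0.09 -0.08 -0.03] w 0.234
side fork_grip [ 0.446 -0.337  0.155] [ -0.1  -0.4 -31.8]
side fork_tip [ 0.471 -0.213  0.116] [125.5   0.6   8.3]
side fork_grip [ 0.446 -0.336  0.157] [  0.6  -1.3 -33.3]
side fork_tip [ 0.469 -0.21   0.116] [128.8  -1.4   8. ]
side fork_grip [ 0.446 -0.337  0.156] [ -0.8  -0.4 -32.7]
side fork_tip [ 0.467 -0.213  0.117] [125.   -3.3   7. ]
top fork_grip [ 0.445 -0.337  0.153] [ -0.8  -1.6 -29.1]
top fork_tip [ 0.472 -0.212  0.118] [126.9   2.    5.6]
top fork_grip [ 0.443 -0.336  0.152] [  0.3  -4.4 -28.5]
top fork_tip [ 0.47  -0.214  0.116] [125.1   0.4   7.6]
top fork_grip [ 0.445 -0.336  0.155] [  0.1  -2.3 -31.1]
top fork_tip [ 0.471 -0.214  0.117] [125.4   1.3   7.1]
```

Emit:
{"method": "jog_arm", "body": {"commands": [[0,0,2,0,0,0,0],[0,0,2,0,0,0,0],[0,0,2,0,0,0,0],[0,0,2,0,0,0,0],[0,0,1.5,0,0,0,0],[0,0,0.8,0,0,0,0],[0,0,0.5,0,0,0,0],[0,0,0,0,0,0,0]]}}

```text
time: 31.15
eef_pos: [0.447, -0.3363, 0.0156]
eef_rot: [2.418, 2.005, 0.0]
force: [1.1, -0.8, -2.7]
grip_width: 0.234
```

Emit:
{"method": "jog_arm", "body": {"commands": [[0,0,0.2,0,0,0,0],[0,0,0.2,0,0,0,0],[0,0,0,0,0,0,0]]}}

```text
time: 31.52
eef_pos: [0.4468, -0.3362, 0.0115]
eef_rot: [-2.419, -2.005, -0.0]
force: [-0.2, 0.4, -3.2]
grip_width: 0.228
```

Emit:
{"method": "jog_arm", "body": {"commands": [[0,0,0.1,0,0,0,0],[0,0,0.1,0,0,0,0],[0,0,0,0,0,0,0]]}}

```text
time: 31.9
eef_pos: [0.447, -0.3364, 0.0101]
eef_rot: [2.418, 2.005, 0.0]
force: [0.4, 2.0, 1.8]
grip_width: 0.234
```

Touchdown: Fz went from -3 to +1.8 N. Letting go.

Emit:
{"method": "jog_arm", "body": {"commands": [[0,0,0,0,0,0,1],[0,0,0,0,0,0,1],[0,0,0,0,0,0,1],[0,0,0,0,0,0,1],[0,0,0,0,0,0,1],[0,0,0,0,0,0,1],[0,0,-1,0,0,0,1],[0,0,-2,0,0,0,1],[0,0,-4,0,0,0,1],[0,0,-4,0,0,0,1],[0,0,0,0,0,0,1]]}}

```text
time: 33.28
eef_pos: [0.449, -0.3387, 0.1243]
eef_rot: [2.412, 2.0, 0.001]
force: [-0.6, 0.2, -0.3]
grip_width: 1.0
```

Run:
```python
from h import *
for d in scan(['fork_grip','fork_tip','tipbox_centre','dishes_centre','bottle_centre','clip_centre','clip_back'],n=1): print(d[0],d[1],np.round(d[2],3),round(d[3],2))
a=bot.snapshot('side')[100:340,200:520]; b=bot.snapshot('top')[120:360,200:520]
cv2.imwrite('pics/c7.png',cv2.resize(np.vstack([a,b]),None,fx=1.25,fy=1.25)[:,:,::-1]); print(bot.get_obs()['time'])
```

```text
side fork_grip [ 0.444 -0.334  0.044] 0.83
side fork_tip [ 0.467 -0.211  0.003] 0.59
side tipbox_centre [ 0.637 -0.337  0.038] 0.79
side dishes_centre [0.629 0.358 0.025] 0.91
side bottle_centre [0.445 0.348 0.07 ] 0.91
side clip_centre [0.372 0.084 0.006] 0.89
side clip_centre [0.57  0.111 0.239] 0.8
side clip_centre [ 0.484 -0.128  0.005] 0.72
side clip_centre [ 0.756 -0.015  0.01 ] 0.69
side clip_centre [ 0.66  -0.125  0.008] 0.47
side clip_back [0.327 0.081 0.008] 0.94
side clip_back [ 0.52  -0.099  0.007] 0.89
side clip_back [ 0.616 -0.143  0.004] 0.46
top fork_grip [0.571 0.046 0.187] 0.75
top fork_tip [ 0.473 -0.212  0.004] 0.64
top tipbox_centre [ 0.635 -0.34   0.038] 0.56
top tipbox_centre [0.573 0.042 0.19 ] 0.35
top dishes_centre [0.628 0.355 0.023] 0.9
top bottle_centre [0.446 0.349 0.072] 0.94
top clip_centre [0.373 0.08  0.006] 0.98
top clip_centre [ 0.658 -0.127  0.008] 0.95
top clip_centre [ 0.76  -0.013  0.008] 0.94
top clip_centre [0.567 0.111 0.244] 0.65
top clip_centre [ 0.485 -0.132  0.007] 0.65
top clip_back [0.328 0.08  0.008] 0.97
top clip_back [ 0.616 -0.148  0.005] 0.96
top clip_back [ 0.728 -0.047  0.01 ] 0.65
top clip_back [0.57  0.076 0.22 ] 0.6
top clip_back [ 0.516 -0.097  0.008] 0.56
34.175
```

View pics/c7.png

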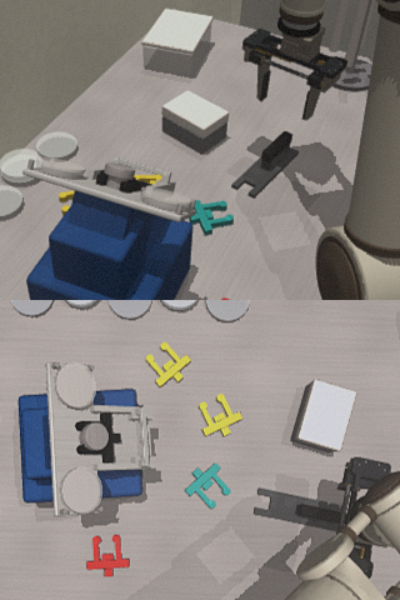

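The picture shows the pusher flat on the bench at (265,165), clear of everything, and the black clip around the shaft at (95,437). The networks place clip_centre at (0.567,0.111,0.244), against the groove at (0.567,0.111,0.246). Handing in.

```bash
python3 -c "
from plant import bot
print(bot.hand_in())"
```

```text
the job is handed in; nothing more can be done
None
```

The black clip is home in the groove, and the pusher is back on the bench, flat on its blade and released. I handed the job in after about 34 s of the 54 s allowed; it returned no verdict.

- **Grasp:** My first grasp closed just above the handle, because the tool pose reads about 28 mm too far along the tool axis. I found this in the side picture, corrected for it, and the second grasp held. The pusher was not dropped.
- **Push:** I slid the blade under the bridge and pushed the clip up the chute. The force rose to about 15 N, fell off as the clip snapped, and then met a firm stop with the prong tips at the home position.
- **Clip check:** The top camera's last reading puts the clip's bore centre about 2 mm from the groove, and the side camera's about 8 mm, mostly in height. The side camera read this point about 3–6 mm low before the push too. I trust the top camera and the firm stop.
- **Pusher check:** The side camera reads the handle at 44 mm above the bench, well clear of the mixer. The top camera missed the handle in that last look but placed the prong tips correctly.
- **Bystanders:** The tip box, dishes and bottle read within about 5 mm of where they started, which is about as closely as the cameras can measure.

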